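# Pack the casting frame and hold the ganache slab flush

### The job

The brown ganache slab has been trimmed and no longer fills its bay of the steel casting frame, and its next layer is about to be poured. Take the thin blue filler bar, slide it upright into the gap beside the brown slab that is wide enough for it, right down to the bench, and push it sideways against the slab until the slab lies flush along the frame wall opposite. Finish with the bar still in the gripper, holding the slab firmly pressed there without crushing it; leave the white slab and everything else alone.

Things in the scene. Friction and masses are not known exactly. Their poses are not given: they have to be found in the camera images.
- frame: two-bay steel casting frame, fixed to the bench: walls 10 mm wide, 15 mm high, outside 144 (x) by 258 mm (y), plus four 4 mm thick ears 23 mm out from the ends (x). Middle wall along its x at y = 0; bay centres at y = +62 and -62 mm, each bay inside 124 (x) by 114 mm (y). No floor: slabs rest on the bench (paper of no thickness). Origin: centre of its underside, at bench height; z up
- dark_slab: trimmed brown slab, rigid, loose, 112 (x) by 85 (y) by 12 mm, 0.1-0.2 kg, flat on the bench in either bay, its x along the frame's x within 1 degree. Its two gaps along the frame's y add up to 29 mm: 19-27 mm on one side (fits the filler bar), 2-10 mm on the other (too narrow); side varies. Slides under 1-2 N. Origin: centre of its underside
- white_slab: slab of white chocolate in the other bay, loose, 112 mm (x) by 108 mm (y) by 12 mm: its gaps (1 to 5 mm) are too narrow for the bar; it must not be shifted by 6 mm or more. Origin: centre of its underside
- filler_bar: plain blue plastic bar with a black dot near one end: 112 mm long (x), 12 mm thick (y), 36 mm high (z), 0.06-0.1 kg, standing on its long narrow edge on the open bench left or right of the frame. Standing in a bay, its top 21 mm rise above the frame and can be gripped across the thickness. Origin: centre of its underside
- thick_bar: bystander: white plastic bar like the filler bar but 26 mm thick, too thick for every gap, standing on the other side of the frame. Origin: centre of its underside
- rabbit1: bystander: moulded chocolate rabbit standing on the black tray at the far right, 145 mm tall, 66 mm wide. Origin: centre of its underside
- rabbit2: bystander: lighter chocolate rabbit on the same tray, 145 mm tall. Origin: centre of its underside
- rabbit3: bystander: dark chocolate rabbit on the bench at the far left, 145 mm tall. Origin: centre of its underside
- shard_bowl: bystander: steel bowl of white chocolate shards, 130 mm across, 50 mm high, at the far side, left of the middle. Origin: centre of its underside
- palette_knife: bystander: palette knife lying along its x, 290 mm long, black handle 18 mm thick, on the left. Origin: on the bench under it, 156 mm from the handle's end
- nib_jar: bystander: amber glass jar, 72 mm across, 95 mm high, on the right. Origin: centre of its underside

How it is judged:
On the way, in this order (a step that is already met when the one before it is completed fails the run):
1. the blue bar is picked up, clear of the bench (height (world z) of filler_bar above 0.02 m and contact force between the fingers and filler_bar above 1 N), for 0.1 s.
2. the blue bar stands upright on the bench in the gap beside the brown slab (z of filler_bar in the frame of frame between -0.003 and 0.003 m and x of filler_bar in the frame of frame between -0.009 and 0.009 m and angle between filler_bar's own z axis and vertical below 0.07 rad and angle between the x axis of filler_bar and the x axis of frame, either way round below 0.06 rad and (y of filler_bar in the frame of frame between 0.009 and 0.116 m or y of filler_bar in the frame of frame between -0.116 and -0.009 m)), for 0.2 s.
At the end, for the whole second after the job is handed in: Bar on the bench (3 mm), upright (0.07 rad), in line with the frame (0.06), along the brown slab's side (3 mm); slab flat and flush on the bay wall opposite (2 mm, 0.025 rad); over 2 N between bar and slab, slab and frame, fingers and bar; all at rest (((y of dark_slab in the frame of frame between 0.0745 and 0.0785 m and y of filler_bar in the frame of frame between 0.025 and 0.031 m) or (y of dark_slab in the frame of frame between 0.0455 and 0.0495 m and y of filler_bar in the frame of frame between 0.093 and 0.099 m) or (y of dark_slab in the frame of frame between -0.0495 and -0.0455 m and y of filler_bar in the frame of frame between -0.099 and -0.093 m) or (y of dark_slab in the frame of frame between -0.0785 and -0.0745 m and y of filler_bar in the frame of frame between -0.031 and -0.025 m)) and z of filler_bar in the frame of frame between -0.003 and 0.003 m and x of filler_bar in the frame of frame between -0.009 and 0.009 m and angle between filler_bar's own z axis and vertical below 0.07 rad and angle between the x axis of filler_bar and the x axis of frame, either way round below 0.06 rad and z of dark_slab in the frame of frame below 0.003 m and angle between dark_slab's own z axis and vertical below 0.03 rad and angle between the x axis of dark_slab and the x axis of frame, either way round below 0.025 rad and contact force between dark_slab and frame above 2 N and contact force between filler_bar and dark_slab above 2 N and contact force between the fingers and filler_bar above 2 N and linear speed of each of dark_slab, filler_bar below 0.02 m/s); the arm keeps its last pose, push and grip.
It fails at once if the white slab is shifted by 6 mm or more (distance of white_slab from where it was at the start of the episode above 0.006 m).
It fails at once if the brown slab is crushed: the bar bears on it with more than 50 N (contact force between filler_bar and dark_slab above 50 N).
It fails at once if a bystander is moved by more than 20 mm (distance of any of thick_bar, rabbit1, rabbit2, rabbit3, shard_bowl, palette_knife, nib_jar from where it was at the start of the episode above 0.02 m).
It also fails if it takes over 38 s, if anything falls off the work surface, if the arm or the gripper's body presses on something with over 40 N, if the wrist force passes 120 N, or if a joint passes its speed limit or range.

### The arm

A 6-joint arm with a two-finger parallel gripper is mounted at the origin on the work surface. World frame = base frame: x ahead of the robot, y to its left, z up, the work surface at z = 0. Lengths are in m, angles in rad, forces in N, time in s.
With the tool pointing down it reaches from about 0.275 to 0.875 m from the base axis. Payload 12.5 kg.
Tool frame: the origin (TCP) lies at the very end of the fingers, on their centre line; the grasp point (between the pads) lies 19 mm behind it; z points along the fingers, y is the line along which they close (so a half turn about z gives the same grasp; the last joint's range is limited). The gripper opens to 85 mm and grips with 20 to 120 N. Pads are 22 mm wide; open, the fingers measure 114 mm over their backs; the gripper's body (76 mm by 85 mm) begins 54 mm behind the grasp point. The pads swing forward as they close: fully open they stand 13 mm farther back than shut.
Start: joints at [-1.353, 0.351, 1.652, -0, 1.139, -0.085], TCP at [0.164, -0.525, 0.231] pointing down, gripper open.
Joint ranges: [-2.75, 2.75], [-0.79, 2.1], [0.01, 2.65], [-1.57, 4.71], [0.07, 3.14], [-2.87, 2.87]. Speed limits (rad/s): [2.22, 2.22, 2.79, 3.14, 3.14, 3.14].

### API

Orientations are given as a 3x3 rotation matrix whose columns are the frame's x, y, z axes.
In Python, from bench import manip gives the robot as it stands. Calls block until the motion is done:
- manip.move_ptp(position, orientation): joint-space move of the TCP to a pose.
- manip.move_l(position, attitude=None, max_speed=0.15): straight line of the TCP; attitude=None keeps the orientation; max_speed is the mean speed in m/s.
- manip.move_j(angles): joint-space move.
- manip.set_gripper(opening, effort=None): opening from 0.0 (shut) to 1.0 (fully open); effort is the grip in N (None keeps the last); returns when the fingers have stopped.
- manip.dwell(seconds).
- manip.inverse_kinematics(position, orientation): joint angles nearest the present ones, or None.
- manip.grab_frame(name): name is "side" or "top" or "wrist"; returns (picture, depth): 400x640x3 uint8, red, green, blue; 400x640 float32, m along the optical axis (not along the pixel's ray), 0 where there is no reading.
- manip.get_calibration(name): a dict with "camera_matrix" (3x3 intrinsics, pixels), "k1" (the pictures are not rectified: a ray, as slopes to the right and down, at radius r is drawn at 1 + k1 r^2 times it, then the intrinsics apply), "R" (3x3) and "t" (3): a world point X has camera coordinates R X + t. Camera axes: x right, y down, z forward; pixel columns grow to the right and rows downward; lengths in m; the calibration is good to about 2 mm. A picture is of the moment at which its call begins: read the wrist's pose just before it. get_calibration takes no time and is no camera call; for the wrist camera it gives the pose at the moment of the call.
A pose or a line that the arm cannot do raises manip.Unreachable and nothing moves.
- manip.sign_off(): hands the job in; it is judged then, once.
Trained networks look in the newest picture that a camera, given by its name, has taken for a name from the list of things; names that differ only in an ending like _2 or _b are one class to them, and where a whole thing is asked for, a point or a joint stands for the part that bears it (a point fixed in the world has none). Each returns a list of dicts, best first, with "confidence" (0 to 1); they miss things now and then, are a little off and sometimes report something else, mostly with a low value. They report only what shows in the picture. A call takes as long as a camera call.
- manip.look_for(camera, name): "at" ([x, y, z] in m, in world coordinates, good to about 4 mm: the middle of the surface that is visible of it).
Readings, each from a call of its own:
- manip.current_time(): time.
- manip.current_qpos(): joint angles.
- manip.current_joint_vel(): joint speeds.
- manip.current_joint_torque(): joint torques, N m.
- manip.current_ee_pos(): TCP position.
- manip.current_tcp_rot(): TCP orientation.
- manip.current_force(): force on the tool from outside, world axes, zero at the start.
- manip.current_ft_torque(): the same for the moment, N m.
- manip.current_grip_width(): opening from 0.0 (shut) to 1.0 (fully open).
- manip.current_grip_force(): force on a finger pad.
Only numpy, scipy, OpenCV 4.12 (cv2) and the standard library are available. Lean on these libraries where they do the work, as an engineer would, in place of code of your own. Each camera call takes 0.05 s, during which the arm holds its last target. There are 200 camera calls.

## Working session

There is one attempt and no reset: what is moved stays moved. The work goes in short steps, each a Python script; the robot and the scene stay as the last script left them, time stands still between calls to the robot, and variables do not carry over. Pictures are saved under pics/ and viewed, at most 10 in all, crops included, and the job is handed in when it is done.

```bash
ls; mkdir -p pics
python3 - <<'E'
from bench import manip
import cv2,numpy as np
np.set_printoptions(precision=4,suppress=True)
for c in ["top","side"]:
    p,d=manip.grab_frame(c); cv2.imwrite(f"pics/{c}0.png",p[:,:,::-1]); np.save(f"{c}_d.npy",d);np.save(f"{c}_p.npy",p)
    k=manip.get_calibration(c); print(c,k)
    for n in ["frame","dark_slab","white_slab","filler_bar","thick_bar"]:
        print(n,[(np.round(r["at"],3),round(r["confidence"],2)) for r in manip.look_for(c,n)][:2])
print(manip.current_time(), manip.current_tcp_rot())
E
```

```text
pics
top {'camera_matrix': array([[467.249 ,   0.    , 320.1167],
       [  0.    , 467.249 , 197.1957],
       [  0.    ,   0.    ,   1.    ]]), 'k1': -0.08215784412578886, 'R': array([[ 0.0199, -0.9997, -0.0115],
       [-0.9966, -0.0189, -0.08  ],
       [ 0.0798,  0.0131, -0.9967]]), 't': array([-0.0241,  0.6398,  1.3611])}
frame [(array([ 0.571, -0.002,  0.002]), 0.66)]
dark_slab [(array([ 0.592, -0.065,  0.013]), 0.74), (array([ 0.732, -0.281,  0.065]), 0.28)]
white_slab [(array([0.556, 0.062, 0.011]), 0.96), (array([ 0.691, -0.374,  0.068]), 0.59)]
filler_bar [(array([0.509, 0.327, 0.035]), 0.8)]
thick_bar [(array([ 0.512, -0.33 ,  0.035]), 0.62)]
side {'camera_matrix': array([[425.1178,   0.    , 317.8921],
       [  0.    , 425.1178, 200.4859],
       [  0.    ,   0.    ,   1.    ]]), 'k1': -0.09425001092120516, 'R': array([[-0.9045, -0.4263, -0.0161],
       [-0.2857,  0.6333, -0.7192],
       [ 0.3168, -0.6459, -0.6946]]), 't': array([0.5364, 0.2215, 1.0576])}
frame [(array([ 0.558,  0.036, -0.   ]), 0.78)]
dark_slab [(array([ 0.591, -0.055,  0.015]), 0.7), (array([0.555, 0.065, 0.008]), 0.7)]
white_slab [(array([0.557, 0.065, 0.007]), 0.8)]
filler_bar [(array([0.511, 0.331, 0.03 ]), 0.86)]
thick_bar [(array([ 0.519, -0.327,  0.025]), 0.92), (array([ 0.591, -0.054,  0.015]), 0.54)]
0.6 [[ 0.9545  0.2982  0.    ]
 [ 0.2982 -0.9545  0.    ]
 [ 0.     -0.     -1.    ]]
```

View pics/top0.png

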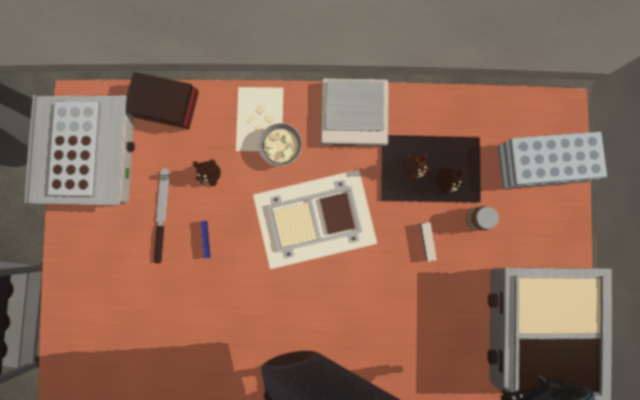

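Run:
```python
import cv2
p=cv2.imread('pics/top0.png')
c=p[130:280,240:400]; cv2.imwrite('pics/crop0.png',cv2.resize(c,None,fx=4,fy=4,interpolation=cv2.INTER_CUBIC)[:600])
```

```text
(no output)
```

View pics/crop0.png

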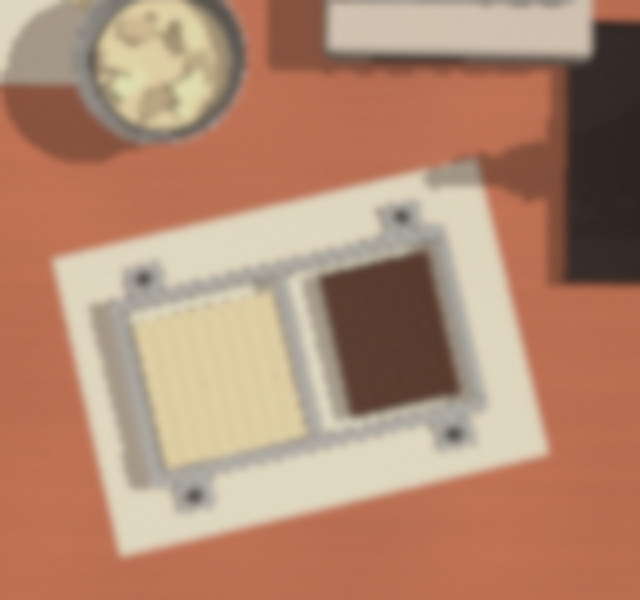

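The top view shows the brown slab in the right bay, at crop (395,330). Its wide gap is at (325,350), next to the middle wall. The frame is yawed about 14°, and the blue bar is on the left at (206,239). Next I'll take wrist close-ups of the frame and the bar.

```bash
cat > h.py <<'E'
from bench import manip
import cv2,numpy as np
np.set_printoptions(precision=4,suppress=True)
def down(yaw):
    c,s=np.cos(yaw),np.sin(yaw); return np.array([[c,s,0],[s,-c,0],[0,0,-1.]])
def snap(name):
    k=manip.get_calibration("wrist"); p,d=manip.grab_frame("wrist")
    np.savez(name,p=p,d=d,**k); cv2.imwrite(f"pics/{name}.png",p[:,:,::-1]); return k
def world(uv,k,z):
    "pixels -> world points on the plane at height z"
    K=k["camera_matrix"]; uv=np.atleast_2d(np.float64(uv)); y=np.linalg.solve(K,np.c_[uv,np.ones(len(uv))].T).T[:,:2]; x=y.copy()
    for _ in range(20): x=y/(1+float(k["k1"])*(x**2).sum(1,keepdims=True))
    R=k["R"]; C=-R.T@k["t"]; r=np.c_[x,np.ones(len(x))]@R
    return C+r*((z-C[2])/r[:,2])[:,None]
E
python3 - <<'E'
from h import *
manip.move_ptp([0.57,0,0.32],down(np.radians(14)))
k=snap("w_frame"); print(manip.current_time(),k)
for n in ["frame","dark_slab","white_slab"]: print(n,[(np.round(r["at"],3),round(r["confidence"],2)) for r in manip.look_for("wrist",n)][:2])
manip.move_ptp([0.51,0.328,0.25],down(np.radians(5)))
snap("w_bar"); print([(np.round(r["at"],3),round(r["confidence"],2)) for r in manip.look_for("wrist","filler_bar")][:2])
print(manip.current_time(),manip.current_force())
E
```

```text
3.0333 {'camera_matrix': array([[347.2689,   0.    , 316.0173],
       [  0.    , 347.2689, 198.3138],
       [  0.    ,   0.    ,   1.    ]]), 'k1': 0.025261752583530164, 'R': array([[ 0.241 , -0.9705,  0.0001],
       [-0.9357, -0.2323,  0.2655],
       [-0.2577, -0.0641, -0.9641]]), 't': array([-0.1378,  0.4764,  0.6105])}
frame [(array([0.606, 0.009, 0.004]), 0.68)]
dark_slab [(array([ 0.594, -0.067,  0.013]), 0.9)]
white_slab [(array([0.559, 0.065, 0.009]), 0.68)]
[(array([0.511, 0.326, 0.039]), 0.9)]
4.5667 [-0.0092 -1.0874 -0.0072]
```

View pics/w_frame.png

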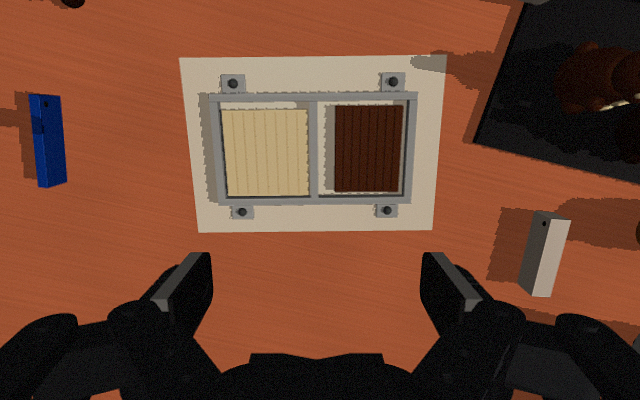

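View pics/w_bar.png

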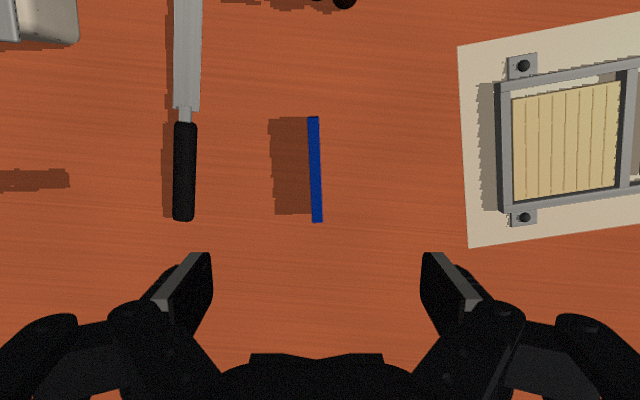

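The frame view shows the middle wall at columns 308–318, the gap at about 318–334 and the brown slab at 334–404. The bar view shows the bar's top from (313,117) to (318,222). Next I'll fit these.

Run:
```python
from h import *
from scipy.optimize import minimize
def rect(z,mask,h):
    c=max(cv2.findContours(mask,cv2.RETR_EXTERNAL,cv2.CHAIN_APPROX_NONE)[0],key=cv2.contourArea)[:,0]
    w=world(c,z,h); r=cv2.minAreaRect((w[:,:2]*1000).astype(np.float32)); return r,w
z=np.load("w_bar.npz"); p=z["p"].astype(int)
m=((p[...,2]>p[...,0]+40)&(p[...,2]>p[...,1]+40)).astype(np.uint8)
r,w=rect(z,m,.036); print("bar",r); print("bar h",np.median(z["d"][m>0]))
z=np.load("w_frame.npz"); p=z["p"].astype(int)
mx,mn=p.max(2),p.min(2)
b=((p[...,0]>p[...,2]+20)&(mx<110)&(mx>25)).astype(np.uint8); b[:,:325]=0;b[:,412:]=0;b[:98]=0;b[205:]=0
print("dark",rect(z,cv2.morphologyEx(b,cv2.MORPH_OPEN,np.ones((3,3))),.012)[0])
s=((mx-mn<22)&(mx>85)&(mx<175)); s[:85]=0;s[215:]=0;s[:,:195]=0;s[:,425:]=0
cv2.imwrite("pics/m.png",np.hstack([s[70:220,190:430]*255,b[70:220,190:430]*255]).astype(np.uint8))
v,u=np.nonzero(s); P=world(np.c_[u,v],z,.015)[:,:2]
def sdf(q,hx,hy): # signed distance to box
    d=np.abs(q)-[hx,hy]; return np.linalg.norm(np.maximum(d,0),axis=1)+np.minimum(d.max(1),0)
def fd(q):
    o=sdf(q,.072,.129); i=np.minimum(sdf(q-[0,.062],.062,.057),sdf(q+[0,.062],.062,.057))
    return np.maximum(o,-i)
def cost(a):
    c,sn=np.cos(a[2]),np.sin(a[2]); q=(P-a[:2])@np.array([[c,-sn],[sn,c]])
    dd=fd(q); return np.clip(dd+.005,0,.012).sum()   # pulls pixels to wall centre lines
best=minimize(cost,[.573,-.002,np.radians(13.7)],method="Nelder-Mead",options=dict(initial_simplex=[[.573,-.002,.24],[.58,-.002,.24],[.573,.006,.24],[.573,-.002,.28]],xatol=1e-6,fatol=1e-7,maxiter=2000))
a=best.x; print("frame",a,np.degrees(a[2]),best.fun/len(P))
c,sn=np.cos(a[2]),np.sin(a[2]);Rt=np.array([[c,-sn],[sn,c]])
f=lambda px,h:((world(px,z,h)[:,:2]-a[:2])@Rt*1000)
print("corner px in frame",f([[209,94],[417,93],[412,202],[217,205]],.015))
print("midwall edges",f([[308,150],[318,150]],.015),"slab edges",f([[334,150],[404,150]],.012))
```

```text
bar ((509.5435791015625, 328.8730163574219), (111.36852264404297, 11.156899452209473), 7.351464748382568)
bar h 0.3615501
dark ((595.8910522460938, -62.267250061035156), (111.92947387695312, 86.26053619384766), 14.192660331726074)
frame [0.5778 0.0048 0.2551] 14.617385481342637 0.0034294373853533
corner px in frame [[  70.7012  127.3515]
 [  68.9148 -128.0263]
 [ -70.3234 -130.7481]
 [ -71.4396  130.245 ]]
midwall edges [[ 0.8297  7.0426]
 [ 0.6798 -5.8115]] slab edges [[   0.0388  -26.5279]
 [  -1.1174 -116.939 ]]
```

View pics/m.png

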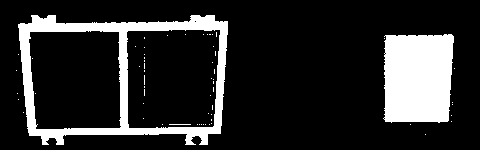

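```bash
cat >> h.py <<'E'
F=np.array([.5778,.0048]); YAW=np.radians(14.45)
def gap(x,y,z):
    c,s=np.cos(YAW),np.sin(YAW); return [F[0]+c*x-s*y,F[1]+s*x+c*y,z]
E
python3 - <<'E'
from h import *
o=down(np.radians(7.5))
manip.set_gripper(0.6,60)
manip.move_ptp([.5095,.3289,.10],o)
manip.move_l([.5095,.3289,.019],max_speed=.1)
manip.set_gripper(0,60); print(manip.current_grip_width(),manip.current_grip_force(),manip.current_force())
manip.move_l([.5095,.3289,.11],max_speed=.15); manip.dwell(.1)
print(manip.current_grip_width(),manip.current_force())
manip.move_ptp(gap(0,-16,.11) if 0 else gap(0,-.016,.11),down(YAW))
manip.move_l(gap(0,-.016,.052),max_speed=.1); manip.dwell(.2)
snap("w_over"); print(manip.current_time(),manip.current_ee_pos(),manip.current_force())
p,d=manip.grab_frame("side"); 
cv2.imwrite("pics/side1.png",cv2.resize(p[100:300,220:460],None,fx=3,fy=3)[:,:,::-1])
E
```

```text
0.12308581968998665 60.496991872787476 [-0.1951 -0.5437  6.575 ]
0.12147856151596097 [ 0.5004  0.8948 -0.6162]
10.2 [ 0.5821 -0.0107  0.0525] [-0.8302  0.4296 -1.9086]
```

View pics/w_over.png

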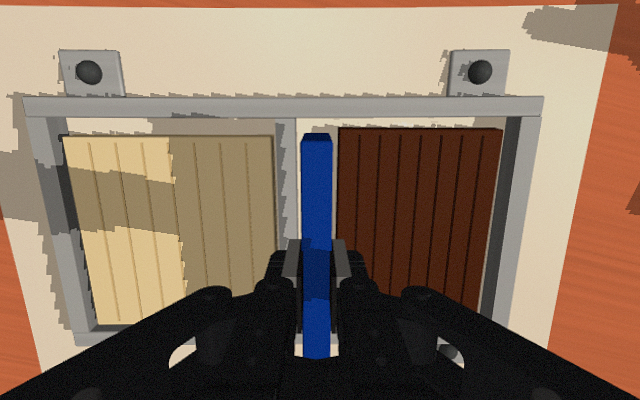

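View pics/side1.png

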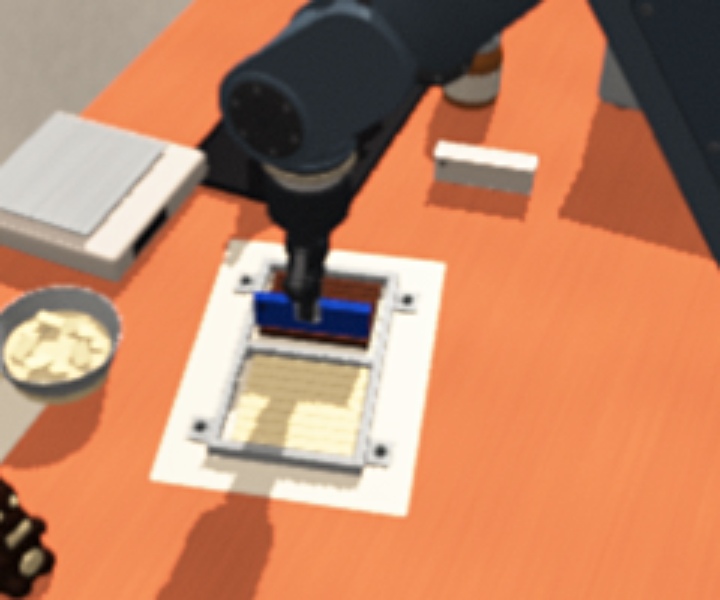

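The bar is held over the gap. In the wrist view the middle wall's right edge is at about (297,150), the slab edge at (337,150), the far wall's inner edge at row 117 and the bar's top far end at (317,137). I'll turn these into frame coordinates.

Run:
```python
from h import *
z=np.load("w_over.npz"); c,s=np.cos(YAW),np.sin(YAW)
f=lambda px,h:((world(px,z,h)[:,:2]-F)@np.array([[c,-s],[s,c]])*1000)
print("midwall",f([[276,125],[297,125],[298,200]],.015))
print("slab edge",f([[338,130],[337,230]],.012),"slab right top",f([[502,130]],.012))
print("far wall inner/outer",f([[220,117],[420,117],[220,97],[420,97]],.015))
print("outer corners",f([[23,97],[544,97]],.015))
print("bar top far edge: L,R",f([[302,141],[332,141],[305,134],[329,134]],.069))
print("bar top near",f([[304,357],[329,357]],.069))
```

```text
midwall [[57.7953  4.4184]
 [57.8041 -6.2301]
 [18.2978 -6.1843]]
slab edge [[ 55.0904 -27.2623]
 [  0.011  -27.6305]] slab right top [[  54.8427 -111.5663]]
far wall inner/outer [[ 61.6773  32.4462]
 [ 61.6594 -68.2088]
 [ 71.3076  31.7088]
 [ 71.2895 -67.411 ]]
outer corners [[  70.5841  127.2859]
 [  70.8908 -128.0185]]
bar top far edge: L,R [[ 55.4009 -10.8142]
 [ 55.3998 -21.6007]
 [ 57.8808 -11.9143]
 [ 57.88   -20.4969]]
bar top near [[-36.2766 -10.7159]
 [-36.2805 -21.3993]]
```

```bash
cat > down.py <<'E'
from h import *
f0=manip.current_force()
for z in [.036,.030,.025,.022,.0205,.0195,.019]:
    manip.move_l(gap(0,-.0167,z),max_speed=.04); f=manip.current_force()-f0
    print(z,manip.current_ee_pos(),f)
    if abs(f[2])>8 or np.hypot(*f[:2])>8: break
manip.dwell(.4); print(manip.current_time(),manip.current_force()-f0,manip.current_grip_width())
E
python3 down.py
```

```text
0.036 [ 0.5819 -0.0114  0.0358] [-0.9605 -0.2053 -0.6574]
0.03 [ 0.5818 -0.0113  0.0297] [-0.4718  0.2338  0.6695]
0.025 [ 0.5818 -0.0114  0.0247] [-1.0742 -0.814   0.5503]
0.022 [ 0.5819 -0.0113  0.0218] [-0.3998 -0.6344  1.3376]
0.0205 [ 0.582  -0.0114  0.0205] [-1.322   0.0441  1.515 ]
0.0195 [ 0.5821 -0.0114  0.0196] [ 0.5552 -0.0283  0.6745]
0.019 [ 0.5821 -0.0114  0.0195] [-3.6614  0.0785  7.4582]
12.775 [-3.4355 -0.6467  7.3996] 0.12219427347342517
```

```bash
cat > push.py <<'E'
from h import *
n=np.array([-np.sin(YAW),np.cos(YAW)])  # frame +y; the slab pushes back along it
f0=manip.current_force()
def step(y,v):
    manip.move_l(gap(0,y,.0193),max_speed=v); manip.dwell(.05)
    f=np.mean([manip.current_force() for _ in range(3)],0)-f0; e=(manip.current_ee_pos()[:2]-F)@n
    print(round(y*1e3,2),round(e*1e3,2),"lat",round(f[:2]@n,2),"z",round(f[2],2)); return f[:2]@n
y=-.0167
while y>-.0345:
    y-=.002 if y>-.0235 else .0005
    if step(y,.03)>14: break
manip.dwell(.4); print(manip.current_time(),(manip.current_force()-f0)[:2]@n,manip.current_grip_force())
E
python3 push.py
```

```text
-18.7 -18.87 lat -1.11 z -0.53
-20.7 -20.64 lat 1.29 z -0.9
-22.7 -22.46 lat 1.45 z -0.7
-24.7 -24.41 lat 2.62 z 0.09
-25.2 -24.74 lat 4.18 z -1.07
-25.7 -25.2 lat 5.0 z -0.26
-26.2 -25.62 lat 4.45 z -1.17
-26.7 -26.15 lat 4.72 z -0.22
-27.2 -26.65 lat 3.18 z -0.23
-27.7 -27.17 lat 4.65 z -1.06
-28.2 -27.64 lat 5.14 z -0.29
-28.7 -28.16 lat 5.01 z 0.34
-29.2 -28.24 lat 7.29 z 0.84
-29.7 -28.34 lat 10.21 z 1.8
-30.2 -28.42 lat 12.22 z 2.84
-30.7 -28.53 lat 15.71 z 3.17
17.975 16.34637533711884 61.286049485206604
```

The force rose sharply at y ≈ -28.2 mm, which is where the bar should stop with the slab on the wall. One picture to confirm it.

```bash
python3 -c "
from h import *
snap('w_end'); print(manip.current_ee_pos(),manip.current_tcp_rot()[:,2])"
```

```text
[ 0.5849 -0.0228  0.0196] [-0.0013  0.0027 -1.    ]
```

View pics/w_end.png

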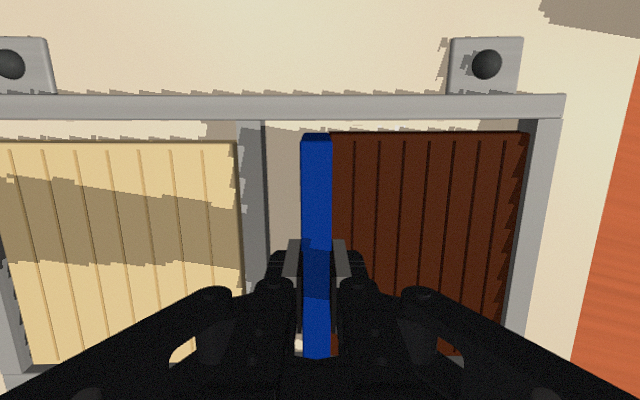

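The bar is upright against the slab's left side (column 331). The slab's right edge at (527,133) meets the end wall, and the white slab hasn't moved. Handing in.

```bash
python3 -c "
from h import *
print(manip.current_force()); print(manip.sign_off())"
```

```text
[-3.6199 15.6837 10.3181]
the job is handed in; nothing more can be done
None
```

I handed the job in with the bar in the gripper, on the bench and pressing the brown slab flush against the end wall at about 16 N; the white slab had not visibly moved, and the judge's verdict was not shown.

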